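# Pin the filter cell's plates together

### The arm

A 6-joint arm with a two-finger parallel gripper is mounted at the origin on a cart in front of the work surface, level with it; the furniture and walls round the work are solid. World frame = base frame: x ahead of the robot, y to its left, z up, the work surface at z = 0. Lengths are in mm, angles in rad, forces in N, time in s.
With the tool pointing down it reaches from about 400 to 825 mm from the base axis. Payload 7 kg.
Tool frame: the origin (TCP) lies midway between the tips of the shut fingers; the grasp point (between the pads) lies tcp_to_grasp behind it (tcp_to_grasp is the distance from the TCP to the grasp point, in mm); x points along the fingers, z is the direction in which the jaws open and shut, and the axes are right-handed (so a half turn about x gives the same grasp; the last joint's range is limited). The gripper opens to 88 mm and grips with 3 to 60 N. Pads are 19 mm wide; open, the fingers measure 130 mm over their backs; the gripper's body (78 mm by 193 mm) begins 47 mm behind the grasp point.
Start: joints at [-1.042, 0.359, 0.012, 0, -1.224, -0.288], TCP at [160.948, -655.508, 226.561] pointing down, gripper open.
Joint ranges: [-3.07, 3.07], [-1.43, 2.12], [-1.02, 1.25], [-3.03, 1.67], [-3.05, -0], [-3.03, 3.03]. Speed limits (rad/s): [2.39, 2.39, 3.01, 3.14, 3.14, 3.14].

### API

Orientations are given as [roll, pitch, yaw] about the fixed x, y, z axes, in that order (R = Rz(yaw) Ry(pitch) Rx(roll)).
In Python, from bench import get_state, read_camera, get_calibration, sign_off, tcp_to_grasp gives the robot as it stands.
- The arm moves only by the tool servo_tool, never from a script. Its argument "commands" is one flat list of numbers, 7 for each row, row after row: the shift along the tool's x, y, z in cm, then the turn, a rotation vector about the tool's x, y, z in degrees, then the gripper's target within -1 to 1 (fully open at 1, half-way at 0, shut at -1). A call has 1 to 10 rows; each row shifts and turns the commanded pose from where the row before left it, along the tool's axes as they then stand; what a row does not reach is not made up. A row lasts 1/10 s, in which the tool goes at most 50 mm and 8.59 degrees, less where a joint would pass 70% of its speed; a pose out of reach is approached as far as the arm can. A call with a gripper value outside its range is refused whole. The fingers move at their own pace and stop on an object; the grip force is fixed at half the most. Time passes only in rows, so rows that do not move let the fingers close. It gives the time, the measured TCP pose, the force and the opening at its end, in the units of the state.
- get_state(): the state, without advancing time (a new reading comes with each control period).
- read_camera(name): name is "scene" or "top" or "wrist"; returns (picture, depth): 420x560x3 uint8, red, green, blue; 420x560 float32, mm along the optical axis (not along the pixel's ray), 0 where there is no reading.
- get_calibration(name): a dict with "fx", "fy", "cx", "cy" (pixels), "eye" and "attitude" of the camera in the world. Camera axes: x right, y down, z forward; pixel columns grow to the right and rows downward; lengths in mm; the calibration is good to about 2 mm. A picture is of the moment at which its call begins: read the wrist's pose just before it. get_calibration takes no time and is no camera call; for the wrist camera it gives the pose at the moment of the call.
- sign_off(): hands the job in, once; it reports no verdict.
The state is a dict: "time_s": time; "joint_pos": joint angles; "joint_velocities": joint speeds; "effort": joint torques, N m; "position": TCP position; "tool_rot": TCP orientation; "contact_force": force on the tool from outside, world axes, zero at the start; "ft_torque": the same for the moment, N m; "opening": finger opening in mm.
Only numpy, scipy, OpenCV 4.12 (cv2) and the standard library are available. Lean on these libraries where they do the work, as an engineer would, in place of code of your own. Each camera call takes 0.05 s, during which the arm holds its last target.

### The job

Take the steel locating pin out of its stand and pin the filter cell together with it: feel for the bore of the loose spacer plate under the cover, bring that plate into line with the base, and push the pin through all three parts until its collar lies flat on the cover, then let go. Work gently, without forcing the pin against the cell, and leave the bottles and the box beside it alone.

Things in the scene. Friction and masses are not known exactly. Their poses are not given: they have to be found in the camera images.
- pin: locating pin, plain steel, loose, about 70-130 g; origin on its axis at the underside of its collar, z up. Below: round shank, diameter 12 mm, 40 mm long, flat end with 1 mm chamfer. Above: round collar, diameter 34 mm, z 0 to 5 mm, then dark square head 18 x 18 mm, z 5 to 40 mm, flats across its x and y: grip it there from above. Starts upright in the stand, collar on the stand's top.
- pin_tip (a point): centre of the pin's lower end, 40 mm below the pin's origin on its axis
- stand: grey plastic block 70 x 70 x 45 mm on a 90 x 90 x 4 mm foot, fixed; origin under its centre, z up. A vertical hole of 15 mm diameter goes down through its centre; the pin stands in it.
- cell: filter cell, fixed; origin under its centre, z up. Aluminium base block 130 (x) x 104 (y) x 30 mm, white spacer plate 124 x 98 x 11 mm on it (z 30.5 to 41.5 mm), aluminium cover 122 x 96 x 10 mm on top (top at z 52 mm). Each has a round vertical bore. Base and cover are bolted together in line, nuts at x +-48, y +-36 mm, 5 mm high. The spacer can slide between them.
- bore_top (a point): centre of the cover's bore at the cover's top, 52 mm above the worktop. This bore is a wide clearance hole of 25 mm diameter, 10 mm deep; the pin's collar spans it.
- bore_base (a point): centre of the mouth of the base's bore (diameter 13.5 mm, right through), 30 mm above the worktop, directly below bore_top. With the pin in its bore the spacer can be pushed sideways: about 4 N of drag along the cell's x and along its y, up to 5.5 mm each way from line, no turning. The pin's end then rides on the base's top until it is over this bore.
- dye_bottle: bystander: small white bottle with a yellow cap, diameter 42 mm, 84 mm tall, origin under its centre
- amber_bottle: bystander: brown bottle with a black cap, diameter 48 mm, 96 mm tall, origin under its centre
- kit_box: bystander: small white carton 66 x 90 x 45 mm, origin under its centre
- spacer_level (a point): point on the cell's centre line (fixed in the cell, not in the spacer) at the height of the spacer's top, 41.5 mm above the worktop. The spacer's own bore, diameter 13.5 mm, starts 2.5 to 7 mm off this line, up to 5 mm in the cell's x and in its y, not measured; a pin let down on the line lands on the spacer's flat top. The spacer (friction about 0.25) stays put under a light sliding press.
Mind the look-alikes: they are no part of the job. Leave any orange look-alike of the stand alone. Several things look just like the pin: the one meant starts nearest to the robot's base.

How it is judged (in metres and radians):
On the way, in this order (a step that is already met when the one before it is completed fails the run):
1. the pin is drawn out of its stand (z of pin_tip in the frame of stand above 0.05 m), for 0.1 s.
2. the pin's end has entered the spacer's bore, below the cover (z of pin_tip in the frame of bore_base below 0.007 m and horizontal distance between pin_tip and bore_base below 0.009 m), for 0.05 s.
At the end, for the whole second after the job is handed in: The pin stands through cover, spacer and base: its collar lies on the cover (underside within 2.5 mm of the cover's top), its end is at least 15 mm down in the base's bore and within 3 mm of the bore's centre line, it is upright in the cell within 0.06 rad, at rest and released (z of pin in the frame of bore_top below 0.0025 m and z of pin_tip in the frame of bore_base below -0.015 m and horizontal distance between pin_tip and bore_base below 0.003 m and angle between the z axis of pin and the z axis of cell, either way round below 0.06 rad and linear speed of pin below 0.02 m/s); the robot touches nothing.
It fails at once if the pin is pressed against the cell with more than 30 N (contact force between pin and cell above 30 N).
It fails at once if a bottle or the box is moved by more than 30 mm (distance of any of dye_bottle, amber_bottle, kit_box from where it was at the start of the episode above 0.03 m).
It also fails if it takes over 72 s, if anything falls off the work surface, if the arm or the gripper's body presses on something with over 40 N, if the wrist force passes 120 N, or if a joint passes its speed limit or range.

## Working session

There is one attempt and no reset: what is moved stays moved. The work goes in short steps, Python scripts to look and compute and a tool call to move; the robot and the scene stay as the last step left them, time stands still between calls to the robot, and variables do not carry over. Pictures are saved under pics/ and viewed, and the job is handed in when it is done.

Besides the shell and the picture viewer there is one more tool, called after ">>>" as name(argument=value, ...) on one line, values as JSON. servo_tool: Moves the arm, as the interface text tells. Its arguments: {"type":"object","properties":{"commands":{"type":"array"}},"required":["commands"]}

```bash
mkdir -p pics; ls; cat > h.py <<'E'
import numpy as np, cv2
from bench import *
def snap(n,f):
    s=get_state(); c=get_calibration(n); p,d=read_camera(n)
    np.savez(''+f+'.npz',p=p,d=d,c=np.array([c],dtype=object))
    cv2.imwrite('pics/'+f+'.png',p[:,:,::-1]); return p,d,c
def load(f):
    z=np.load(''+f+'.npz',allow_pickle=True); return z['p'],z['d'],z['c'][0]
def Rc(c):
    a=np.array(c['attitude'],float)
    if a.shape==(3,3): return a
    from scipy.spatial.transform import Rotation as R
    return R.from_euler('xyz',a).as_matrix()
def w(c,u,v,d=None,z=None):
    r=Rc(c)@np.array([(u-c['cx'])/c['fx'],(v-c['cy'])/c['fy'],1.]); e=np.array(c['eye'],float)
    return e+r*(d if z is None else (z-e[2])/r[2])
def crop(f,u0,v0,u1,v1,s,o):
    p,_,_=load(f); cv2.imwrite('pics/'+o+'.png',cv2.resize(p[v0:v1,u0:u1,::-1],None,fx=s,fy=s,interpolation=cv2.INTER_CUBIC))
E
python3 - <<'E'
from h import *
print(get_state(), tcp_to_grasp)
for n in ['scene','top']:
    p,d,c=snap(n,n+'0'); print(c)
E
```

```text
pics
{'time_s': 0.0, 'joint_pos': array([-1.04191018e+00,  3.59380640e-01,  1.10855960e-02, -2.87407864e-04,
       -1.22408872e+00, -2.88093405e-01]), 'joint_velocities': array([ 0.000927  ,  0.00014984, -0.00040668, -0.00153019, -0.00095635,
        0.00242169]), 'effort': array([ 4.61365380e-04, -5.82717669e+01,  2.93075502e+01,  6.99775457e+00,
        7.14180715e-03, -1.42519734e-04]), 'position': array([ 160.81279155, -655.08727035,  225.6496601 ]), 'tool_rot': array([0.11952901, 1.56918606, 1.9310202 ]), 'contact_force': array([0.66415257, 0.39074464, 0.49492148]), 'ft_torque': array([ 0.01896701, -0.0260348 ,  0.0005746 ]), 'opening': 87.37915847808338} 18.8
{'fx': 404.75652278957466, 'fy': 404.75652278957466, 'cx': 272.8154191606064, 'cy': 213.52112605306633, 'eye': array([-104.11220992, -637.86331561,  563.04487429]), 'attitude': array([-2.0861978 , -0.02368761, -0.79065511])}
{'fx': 431.09075150017145, 'fy': 431.09075150017145, 'cx': 278.989481734795, 'cy': 208.23430261115973, 'eye': array([ 372.35005394,  -46.3826854 , 1236.49007166]), 'attitude': array([-3.00547407,  0.01208324, -1.58676534])}
```

View pics/scene0.png

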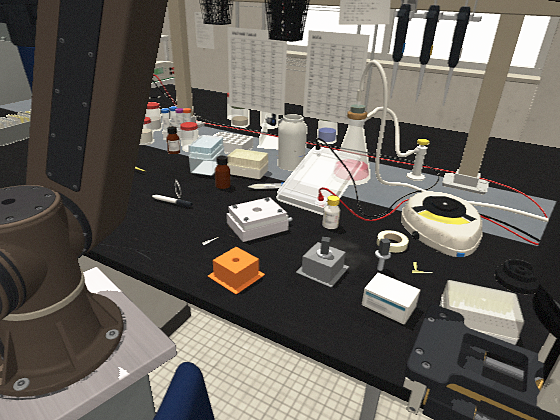

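View pics/top0.png

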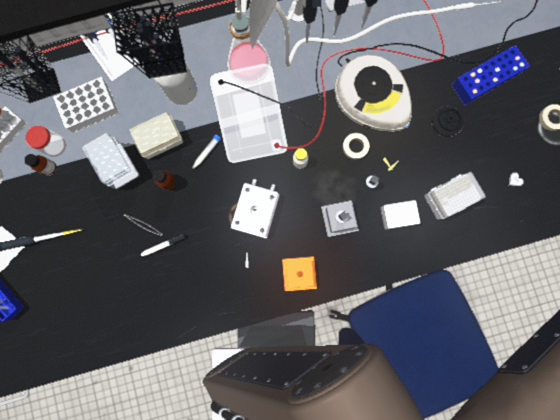

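The scene view shows the grey stand with a pin at (324,245) and a loose pin-like piece at (383,250). The orange look-alike is at (237,268) and the cell at (258,217). In the top view these are at (342,216), (372,181), (300,273) and (256,208). I'll enlarge to confirm.

```bash
python3 - <<'E'
from h import *
crop('top0',225,135,405,270,4.4,'c1')
crop('scene0',190,180,430,330,3.3,'c2')
p,d,c=load('top0')
for n,(u,v) in dict(pin=(343,215),other=(372,181),bore=(254,208),cellc=(265,190)).items(): print(n,d[v,u],w(c,u,v,d[v,u]))
E
```

```text
pin 1160.0208 [ 509.18006817 -206.90455969   82.73166837]
other 1172.2876 [ 600.95646532 -289.06175223   82.12367409]
bore 1222.7074 [540.27237862  36.45536335  26.12754155]
cellc 1214.3506 [588.8578406    4.02391611  40.90562638]
```

View pics/c1.png

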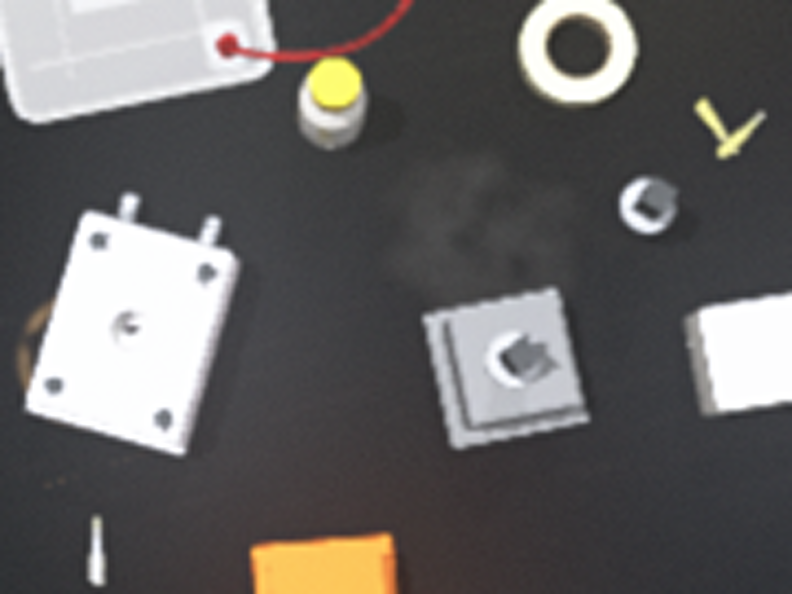

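View pics/c2.png

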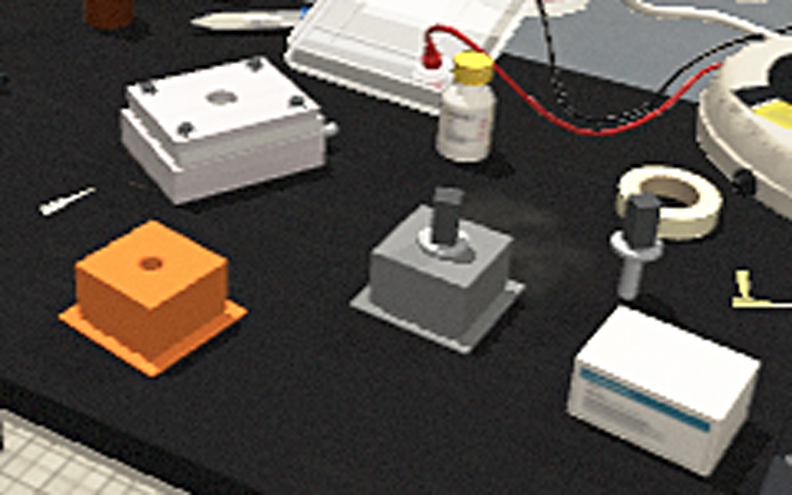

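The pin meant is the one in the grey stand (top 343,215), about 550 mm from the base. The look-alike at (372,181) stands on the bench at about 667 mm. I'll move over the stand and look with the wrist camera.

```bash
cat >> h.py <<'E'
from scipy.spatial.transform import Rotation as R
def Rt(s=None): return R.from_euler('xyz',(s or get_state())['tool_rot'])
def plan(tgt,yaw=None,s=None):
    """total tool-frame shift cm, rotvec deg to make tool vertical (x down) with tool z (jaw) heading yaw (deg, mod 180)"""
    s=s or get_state(); r=Rt(s); d=np.array(tgt)-s['position']
    out=r.inv().apply(d)/10
    print('shift cm',out.round(3),'len',np.linalg.norm(out).round(2))
    zz=r.as_matrix()[:,2]; cur=np.degrees(np.arctan2(zz[1],zz[0])); print('jaw heading',cur.round(2))
    if yaw is not None:
        dy=(yaw-cur+90)%180-90; a=np.radians(cur+dy)
        z=np.array([np.cos(a),np.sin(a),0]); x=np.array([0,0,-1.]); y=np.cross(z,x)
        T=R.from_matrix(np.c_[x,y,z]); print('rotvec deg',np.degrees((r.inv()*T).as_rotvec()).round(2))
        print('shift in final frame',(T.inv().apply(d)/10).round(3))
E
python3 - <<'E'
from h import *
s=get_state(); c=get_calibration('wrist'); r=Rt(s)
print('cam in tool',r.inv().apply(np.array(c['eye'])-s['position']), (r.inv().as_matrix()@Rc(c)).round(2), c)
plan([500,-215,225],yaw=20)
p,d,c=load('top0')
print([ (u,v,w(c,u,v,z=52).round(1)) for u,v in [(254.5,209.3)]])
print('bottle',w(c,301,154,z=84),'amber',w(c,165,178,z=96),'box',w(c,400,214,z=45))
E
```

```text
cam in tool [-1.57720796e+02  6.71192943e+01  3.01667468e-02] [[ 0.   -0.25  0.97]
 [ 0.   -0.97 -0.25]
 [ 1.    0.   -0.  ]] {'fx': 310.5084891023096, 'fy': 310.5084891023096, 'cx': 282.60895087940264, 'cy': 210.1289751294209, 'eye': array([  95.75711329, -671.30162353,  383.43921377]), 'attitude': array([ 2.89234442e+00, -3.13404761e-04,  1.81300910e+00])}
shift cm [  0.118 -43.428  34.655] len 55.56
jaw heading 103.79
rotvec deg [ 8.379e+01  7.000e-02 -7.000e-02]
shift in final frame [ 0.071 29.757 46.92 ]
[(254.5, 209.3, array([533. ,  33.3,  52. ]))]
bottle [679.54873293 -97.77301401  84.        ] amber [616.74698293 271.92327052  96.        ] box [ 513.69615688 -370.1504855    45.        ]
```

>>> servo_tool(commands=[0,-3.1,2.5,0,0,0,1,0,-3.1,2.5,0,0,0,1,0,-3.1,2.5,0,0,0,1,0,-3.1,2.5,0,0,0,1,0,-3.1,2.5,0,0,0,1,0,-3.1,2.5,0,0,0,1,0,-3.1,2.5,0,0,0,1])

```text
time_s: 0.8
position: [330.5, -432.3, 226.4]
tool_rot: [0.394, 1.57, 2.206]
contact_force: [1.3, 0.1, 0.2]
opening: 87.5
```

>>> servo_tool(commands=[0,-3.1,2.5,0,0,0,1,0,-3.1,2.5,0,0,0,1,0,-3.1,2.5,0,0,0,1,0,-3.1,2.5,0,0,0,1,0,-3.1,2.5,0,0,0,1,0,-3.1,2.5,0,0,0,1,0,0,0,0,0,0,1])

```text
time_s: 1.5
position: [477.0, -240.9, 226.2]
tool_rot: [-0.629, 1.57, 1.186]
contact_force: [0.3, 0.1, 0.2]
opening: 87.5
```

```bash
python3 - <<'E'
from h import *
s=get_state(); print(s['time_s'],s['position'],s['joint_pos'])
p,d,c=snap('wrist','w1'); plan([509,-210,225])
E
```

```text
1.5 [ 476.98785776 -240.85926357  226.21874093] [-1.00744336e-01  1.27417559e-01 -2.97684592e-01 -3.90730669e-04
 -1.14559042e+00 -1.22556972e+00]
shift cm [ 0.114 -3.997  2.305] len 4.62
jaw heading 103.98
```

View pics/w1.png

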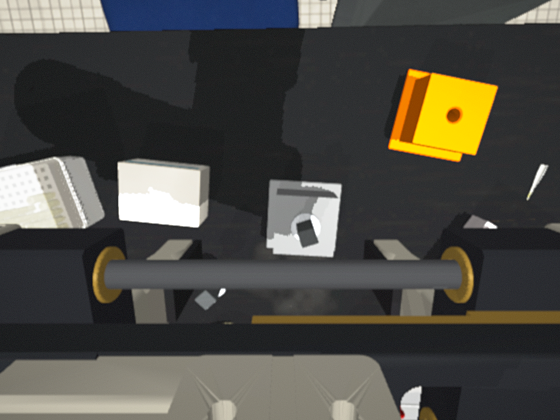

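The wrist view shows the grey stand at (305,215) with the pin head at (308,232).

```bash
python3 - <<'E'
from h import *
crop('w1',255,165,355,265,6,'c3')
p,d,c=load('w1')
print(d[205:262:4,292:324:4].round(0))
E
```

```text
[[348. 349. 348. 350. 347. 348. 348. 350.]
 [350. 350. 348. 350. 348. 351. 349. 349.]
 [350. 350. 352. 348. 349. 351. 352. 351.]
 [352. 346. 346. 346. 346. 347. 352. 352.]
 [350. 349. 348. 344. 340. 349. 348. 354.]
 [349. 341. 335. 330. 328. 324. 349. 355.]
 [351. 350. 324. 319. 314. 314. 351. 356.]
 [352. 352. 315. 314. 314. 315. 351. 357.]
 [357. 353. 316. 316. 315. 317. 316. 357.]
 [361. 358. 316. 317. 318. 316. 317. 359.]
 [361. 361. 361. 319. 317. 360. 361. 360.]
 [361. 361. 361. 363. 361. 362. 362. 361.]
 [364. 364. 364. 362. 363. 362. 364. 363.]
 [411. 412. 411. 413. 412. 412. 413. 412.]
 [ 85.  85.  85.  84.  85.  84.  85.  85.]]
```

View pics/c3.png

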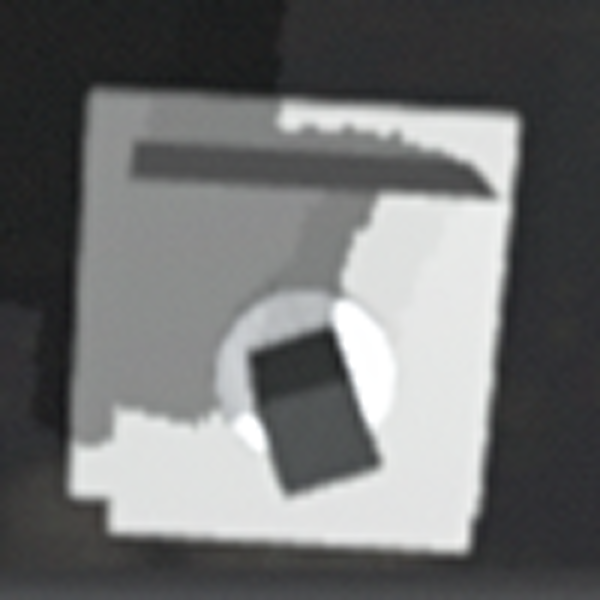

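```bash
python3 - <<'E'
from h import *
p,d,c=load('w1')
print('top z',[w(c,u,v,d[v,u])[2].round(1) for u,v in [(305,236),(308,236),(310,240),(306,241),(308,238)]],'stand z',[w(c,u,v,d[v,u])[2].round(1) for u,v in [(280,220),(330,245),(325,210),(280,245)]])
print('collar', [w(c,u,v,d[v,u]).round(1) for u,v in [(317,223),(294,228),(305,216)]])
P=[]
for u,v in [(267,408),(345,380),(382,465),(288,495)]:
    P.append(w(c,255+u/6,165+v/6,z=87)); print(P[-1].round(1))
P=np.array(P); print(P.mean(0)); 
for i in range(4):
    e=P[(i+1)%4]-P[i]; print(np.linalg.norm(e).round(1),np.degrees(np.arctan2(e[1],e[0])).round(1)%90)
# stand top corners
for u,v in [(134,140),(497,197),(470,552),(110,532)]: print(w(c,255+u/6,165+v/6,z=48).round(1))
E
```

```text
top z [np.float64(84.8), np.float64(83.9), np.float64(83.8), np.float64(83.6), np.float64(85.1)] stand z [np.float64(44.4), np.float64(43.8), np.float64(44.6), np.float64(45.5)]
collar [array([ 499.5, -195.7,   50.1]), array([ 511.4, -219.2,   50.6]), array([ 495.1, -210.7,   49.5])]
[ 504.2 -216.7   87. ]
[ 496.3 -205.3   87. ]
[ 509.3 -195.2   87. ]
[ 518.4 -209.2   87. ]
[ 507.04208261 -206.61755123   87.        ]
13.9 34.900000000000006
16.4 37.8
16.7 33.0
16.0 27.69999999999999
[ 472.5 -248.2   48. ]
[ 466.5 -180.8   48. ]
[ 535.1 -165.8   48. ]
[ 548.1 -234.3   48. ]
```

The stand's top is at z=45, so the head top is at z=85. The head centre is near (507,-207), with flats at about 33° (mod 90). I'll turn the jaws to heading 123 and take a closer look before closing.

```bash
python3 - <<'E'
from h import *
p,d,c=load('w1')
for u,v in [(134,140),(497,197),(470,552),(110,532)]: print(w(c,255+u/6,165+v/6,z=45).round(1))
P=np.array([w(c,255+u/6,165+v/6,z=85) for u,v in [(267,408),(345,380),(382,465),(288,495)]]); print(P.mean(0),cv2.minAreaRect(P[:,:2].astype(np.float32)))
plan([507,-207,140],123)
plan([507,-207,190],123)
E
```

```text
[ 473.  -248.1   45. ]
[ 467.  -180.1   45. ]
[ 536.2 -164.9   45. ]
[ 549.3 -234.1   45. ]
[ 507.68314905 -206.27748146   85.        ] ((507.5951232910156, -206.35581970214844), (16.481904983520508, 16.80296516418457), 32.97059631347656)
shift cm [ 8.614 -3.88   2.64 ] len 9.81
jaw heading 103.98
rotvec deg [-19.02   0.03  -0.02]
shift in final frame [ 8.615 -4.525  1.237]
shift cm [ 3.614 -3.877  2.642] len 5.92
jaw heading 103.98
rotvec deg [-19.02   0.03  -0.02]
shift in final frame [ 3.615 -4.525  1.237]
```

>>> servo_tool(commands=[0,0,0,-6.3,0,0,1,0,0,0,-6.3,0,0,1,0,0,0,-6.4,0,0,1,1.8,-0.3,0.6,0,0,0,1,1.8,-0.3,0.6,0,0,0,1,0,0,0,0,0,0,1,0,0,0,0,0,0,1])

```text
time_s: 2.25
position: [473.0, -231.1, 190.8]
tool_rot: [1.421, 1.57, -2.719]
contact_force: [0.6, 0.3, -0.6]
opening: 87.7
```

```bash
python3 - <<'E'
from h import *
s=get_state(); print(s['time_s'],s['position'])
p,d,c=snap('wrist','w2'); plan([507.5,-206.5,95],123)
crop('w2',230,150,380,270,5,'c4')
E
```

```text
2.25 [ 472.96313301 -231.11816847  190.82956172]
shift cm [ 9.636 -4.191  0.242] len 10.51
jaw heading 122.79
rotvec deg [-0.21 -0.04  0.01]
shift in final frame [ 9.636 -4.194  0.219]
```

View pics/c4.png

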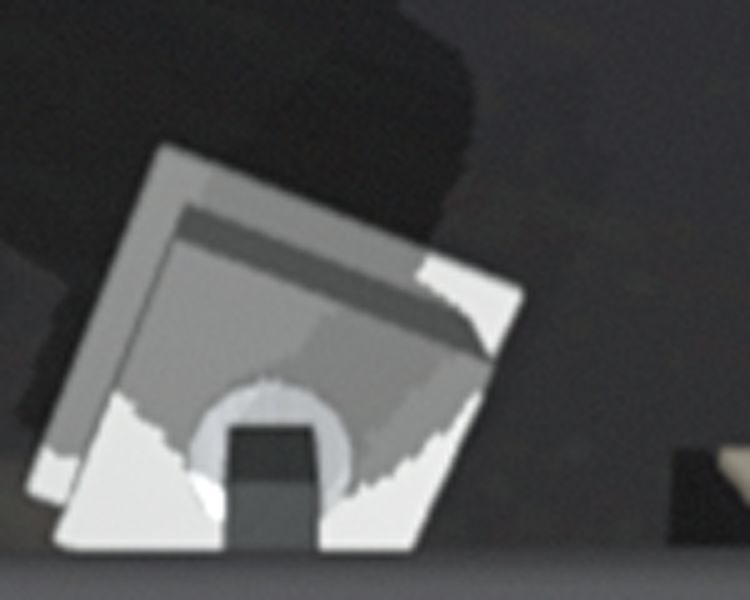

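```bash
python3 - <<'E'
from h import *
p,d,c=load('w2'); r=Rt()
a=w(c,230+226/5,150+480/5,z=85);b=w(c,230+317/5,150+479/5,z=85);y=r.as_matrix()[:,1]
print(a,b,np.linalg.norm(a-b),np.degrees(np.arctan2(*(a-b)[1::-1])))
m=(a+b)/2-9*y; print(m)
c1=w(c,230+190/5,150+470/5,z=50);c2=w(c,230+352/5,150+470/5,z=50);c3=w(c,230+270/5,150+380/5,z=50); print((c1+c2)/2,np.linalg.norm(c1-c2),c3-17*y)
plan([m[0],m[1],53])
E
```

```text
[ 504.45587014 -218.51391062   85.        ] [ 495.37924653 -204.83285873   85.        ] 16.418169117865094 -56.43791961298286
[ 507.48386754 -206.79988871   85.00145533]
[ 509.31479131 -205.52367176   50.        ] 33.054310268181816 [ 507.60883551 -206.92375787   50.00274895]
shift cm [13.836 -4.173  0.221] len 14.45
jaw heading 122.79
```

>>> servo_tool(commands=[0,-2.1,0.1,0,0,0,1,0,-2.1,0.1,0,0,0,1,3.5,0,0,0,0,0,1,3.5,0,0,0,0,0,1,3.5,0,0,0,0,0,1,2.3,0,0,0,0,0,1,0,0,0,0,0,0,1,0,0,0,0,0,0,1])

```text
time_s: 3.1
position: [508.8, -205.8, 63.0]
tool_rot: [2.301, 1.57, -1.838]
contact_force: [0.5, -0.6, 1.0]
opening: 88.0
```

```bash
python3 - <<'E'
from h import *
s=get_state(); print(s['time_s'],s['position'],s['contact_force'])
plan([507.5,-206.8,52.8])
E
```

```text
3.1 [ 508.79935575 -205.75327075   63.03722034] [ 0.53590405 -0.60245869  0.96540926]
shift cm [ 1.024  0.166 -0.017] len 1.04
jaw heading 122.86
```

>>> servo_tool(commands=[0.5,0.08,0,0,0,0,1,0.5,0.08,0,0,0,0,1,0,0,0,0,0,0,0,0,0,0,0,0,0,-0.6,0,0,0,0,0,0,-1,0,0,0,0,0,0,-1,0,0,0,0,0,0,-1,0,0,0,0,0,0,-1])

```text
time_s: 3.9
position: [506.3, -206.9, 52.6]
tool_rot: [-2.34, 1.571, -0.197]
contact_force: [-0.3, -0.2, -0.2]
opening: 45.3
```

```bash
python3 - <<'E'
from h import *
s=get_state(); print(s)
E
```

```text
{'time_s': 3.9, 'joint_pos': array([-2.96158633e-02,  3.28853862e-01, -4.86477170e-01,  3.04344314e-05,
       -7.55341565e-01, -9.68743037e-01]), 'joint_velocities': array([-0.00066192, -0.00035536,  0.0001246 , -0.00029879,  0.00168218,
        0.00168568]), 'effort': array([-3.73756353e-03, -4.79699242e+01,  2.13388842e+01,  5.09968266e+00,
       -4.49494610e-02, -2.40075196e-04]), 'position': array([ 506.29542446, -206.89079684,   52.64631166]), 'tool_rot': array([-2.33992431,  1.57067085, -0.1966684 ]), 'contact_force': array([-0.27637821, -0.18633127, -0.21275395]), 'ft_torque': array([ 0.05214635,  0.04181887, -0.00929076]), 'opening': 45.27114894351785}
```

>>> servo_tool(commands=[0,0,0,0,0,0,-1,0,0,0,0,0,0,-1,0,0,0,0,0,0,-1,0,0,0,0,0,0,-1,0,0,0,0,0,0,-1,0,0,0,0,0,0,-1,0,0,0,0,0,0,-1])

```text
time_s: 4.6
position: [506.3, -206.9, 52.6]
tool_rot: [-2.37, 1.571, -0.227]
contact_force: [0.3, -0.7, -0.4]
opening: 17.8
```

```bash
python3 - <<'E'
from h import *
for i in range(1):
    s=get_state(); print(s['time_s'],s['position'],s['contact_force'],s['opening'],s['tool_rot']); plan([0,0,0])
E
```

```text
4.6 [ 506.31036477 -206.90002914   52.5906264 ] [ 0.25155575 -0.68557526 -0.40775336] 17.804614986622997 [-2.36996818  1.57066079 -0.22676032]
shift cm [ 5.252 31.354 44.817] len 54.95
jaw heading 122.8
```

>>> servo_tool(commands=[-0.5,0,0,0,0,0,-1,-1.5,0,0,0,0,0,-1,-3,0,0,0,0,0,-1,-3.5,0,0,0,0,0,-1,-3.5,0,0,0,0,0,-1,0,0,0,0,0,0,-1,0,0,0,0,0,0,-1])

```text
time_s: 5.3
position: [506.4, -206.7, 173.5]
tool_rot: [-1.982, 1.569, 0.161]
contact_force: [-0.2, 0.6, -1.8]
opening: 17.7
```

```bash
python3 - <<'E'
from h import *
s=get_state(); print(s['time_s'],s['position'],s['contact_force'],s['opening']); plan([554,47,165])
E
```

```text
5.3 [ 506.41596625 -206.74562897  173.46604454] [-0.19568504  0.58422497 -1.77708931] 17.74968930762008
shift cm [  0.865 -17.737  18.758] len 25.83
jaw heading 122.78
```

>>> servo_tool(commands=[0,-2.2,2.3,0,0,0,-1,0,-2.2,2.3,0,0,0,-1,0,-2.2,2.4,0,0,0,-1,0,-2.2,2.4,0,0,0,-1,0,-2.2,2.3,0,0,0,-1,0,-2.2,2.3,0,0,0,-1,0,-2.2,2.4,0,0,0,-1,0,-2.3,2.4,0,0,0,-1,0,0,0,0,0,0,-1,0,0,0,0,0,0,-1])

```text
time_s: 6.3
position: [552.3, 47.5, 171.0]
tool_rot: [1.306, 1.568, -2.833]
contact_force: [-0.8, -0.1, -0.8]
opening: 17.8
```

>>> servo_tool(commands=[2,0,0,0,0,0,-1,2,0,0,0,0,0,-1,0,0,0,0,0,0,-1,0,0,0,0,0,0,-1,0,0,0,0,0,0,-1])

```text
time_s: 6.8
position: [553.7, 46.7, 133.5]
tool_rot: [-1.993, 1.57, 0.149]
contact_force: [0.5, -0.2, -1.0]
opening: 17.7
```

```bash
python3 - <<'E'
from h import *
s=get_state(); print(s['time_s'],s['position'],s['contact_force'],s['opening']); snap('wrist','w3')
E
```

```text
6.8 [553.6939754   46.68185701 133.46698161] [ 0.51612555 -0.17141993 -1.00918246] 17.713829151089016
```

View pics/w3.png

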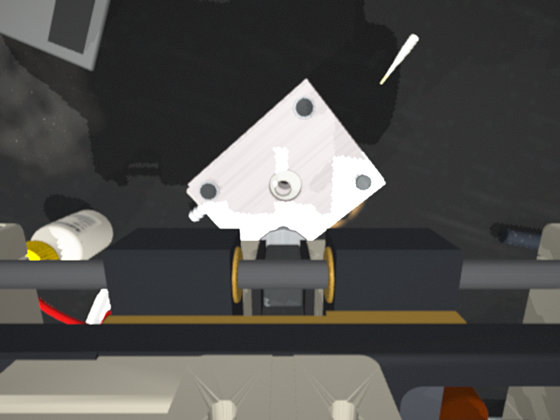

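The cover bore is at (285,185). I'll enlarge it.

```bash
python3 - <<'E'
from h import *
crop('w3',255,160,315,210,12,'c5')
p,d,c=load('w3'); print(d[170:202:3,270:302:3].round(0))
p=p.copy(); q=p[160:210,255:315].astype(float); q=255*(np.clip(q/ q.max(),0,1))**0.5
E
```

```text
[[239. 238. 240. 239. 240. 239. 240. 239. 239. 239. 238.]
 [240. 239. 241. 250. 249. 251. 250. 250. 251. 241. 241.]
 [240. 251. 250. 251. 250. 251. 251. 251. 252. 251. 240.]
 [242. 252. 251. 251. 252. 252. 252. 252. 252. 251. 242.]
 [253. 252. 252. 290. 295. 294. 253. 252. 253. 251. 252.]
 [253. 253. 264. 273. 285. 289. 286. 253. 253. 253. 253.]
 [251. 254. 264. 267. 272. 274. 271. 254. 253. 253. 250.]
 [243. 254. 265. 266. 265. 266. 266. 255. 254. 254. 245.]
 [245. 252. 255. 262. 266. 264. 258. 255. 255. 253. 245.]
 [244. 245. 254. 255. 257. 256. 255. 255. 253. 244. 245.]
 [247. 245. 245. 247. 250. 253. 252. 248. 244. 245. 245.]]
```

View pics/c5.png

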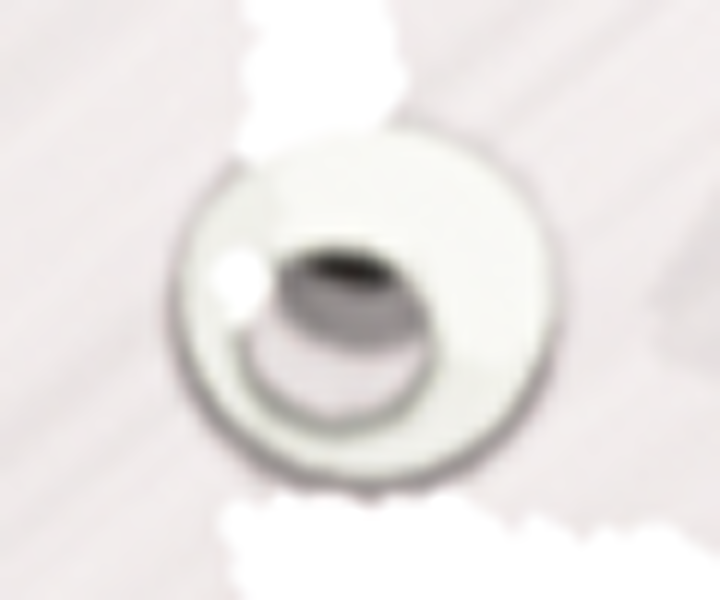

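```bash
python3 - <<'E'
from h import *
p,d,c=load('w3'); s=get_state()
f=lambda x,y:(255+(x+.5)/12-.5,160+(y+.5)/12-.5)
print('c',w(c,300,150,d[150,300]))
B=w(c,*f(366,306),z=52);S=w(c,*f(338,339),z=41.5); print(B,S,S-B)
print('base?',)
# cell edges
crop('w3',180,70,400,235,3.6,'c6')
# collar
crop('w3',235,215,335,265,7,'c7')
plan([B[0],B[1],133.5]); plan([S[0],S[1],133.5])
E
```

```text
c [501.82198425  29.06483296  51.45312715]
[530.46761928  34.11211264  52.        ] [534.87070274  34.77873179  41.5       ] [  4.40308346   0.66661915 -10.5       ]
base?
shift cm [1.000e-03 2.645e+00 1.910e-01] len 2.65
jaw heading 122.78
shift cm [2.000e-03 2.238e+00 9.000e-03] len 2.24
jaw heading 122.78
```

View pics/c6.png

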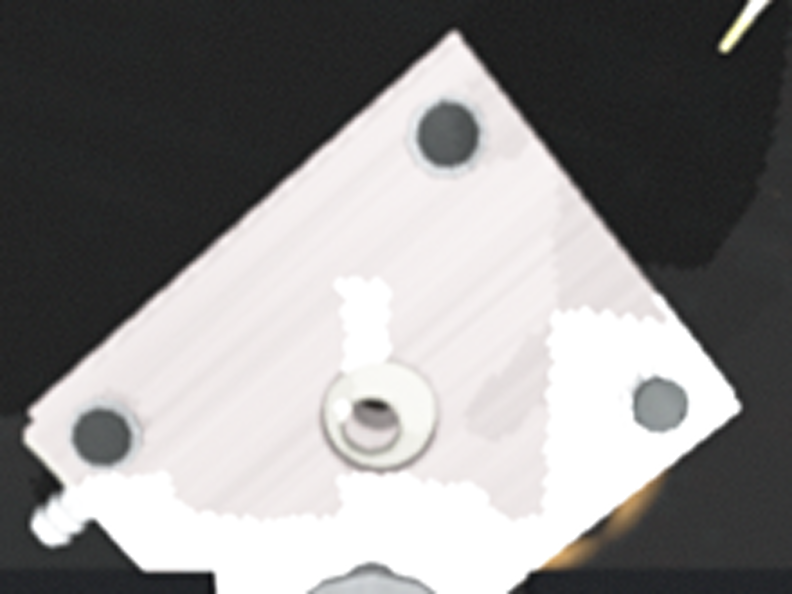

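View pics/c7.png

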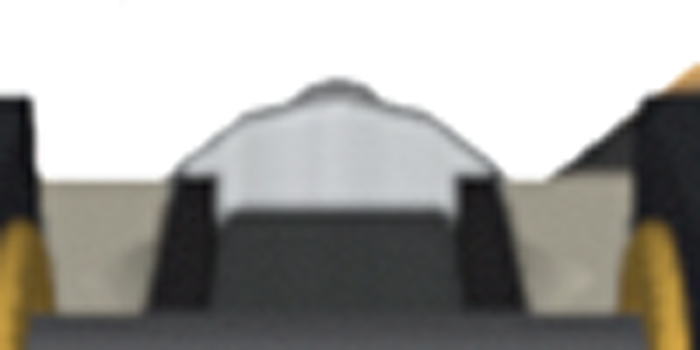

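```bash
python3 - <<'E'
from h import *
p,d,c=load('w3'); s=get_state(); r=Rt(s)
M=r.inv().as_matrix()@Rc(c); e=r.inv().apply(np.array(c['eye'])-s['position']); print(e,M.round(3))
def at(u,v,x):
    g=M@np.array([(u-c['cx'])/c['fx'],(v-c['cy'])/c['fy'],1]); t=(x-e[0])/g[0]; return e+t*g
f=lambda x,y:(235+(x+.5)/7-.5,215+(y+.5)/7-.5)
print('shank edge y (6+o)',at(*f(338,79),46.5)); print('collar edge 17+o',at(*f(338,100),4)); print('head base 9+o',at(*f(338,210),2.5))
print('head base corners',at(*f(218,210),2.5),at(*f(455,210),2.5))
print('shank sides',at(*f(300,90),46.5),at(*f(378,90),46.5))
E
```

```text
[-157.62823293   67.10129266    0.25518552] [[ 0.001 -0.246  0.969]
 [ 0.001 -0.969 -0.246]
 [ 1.     0.002 -0.001]]
shank edge y (6+o) [46.5         4.13568982  0.29423172]
collar edge 17+o [ 4.         15.53524957  0.28891557]
head base 9+o [2.5        6.99992164 0.3034323 ]
head base corners [ 2.5         6.9824828  -9.08229556] [2.5        7.01692236 9.45336141]
shank sides [46.5         2.99907673 -3.43871882] [46.5         3.01280737  4.22730804]
```

The spacer bore is plainly visible inside the cover bore, offset about (+4.4,+0.7) mm in the world frame. The pin sits at y≈-1.8 mm in the jaws. I'll move over the spacer bore and descend partway.

>>> servo_tool(commands=[0,1.2,0,0,0,0,-1,0,1.2,-0.02,0,0,0,-1,0,0,0,0,0,0,-1,0,0,0,0,0,0,-1,1.0,0,0,0,0,0,-1,1.0,0,0,0,0,0,-1,0.8,0,0,0,0,0,-1,0,0,0,0,0,0,-1,0,0,0,0,0,0,-1,0,0,0,0,0,0,-1])

```text
time_s: 7.85
position: [533.4, 33.9, 104.7]
tool_rot: [-2.588, 1.571, -0.444]
contact_force: [0.7, -0.0, -1.5]
opening: 17.6
```

```bash
cat >> h.py <<'E'
S=np.array([534.87,34.78]); B=np.array([530.47,34.11])
def st():
    s=get_state(); r=Rt(s); tip=s['position']+r.apply([47.5,-1.8,.27])
    print('t',round(s['time_s'],2),'tcp',s['position'].round(2),'tip',tip.round(2),'F',s['contact_force'].round(1),'op',round(s['opening'],1),'M',s['ft_torque'].round(2))
    for n,P in [('S',S),('B',B)]:
        print('to',n,'tool yz cm',(r.inv().apply([P[0]-tip[0],P[1]-tip[1],0])/10).round(3)[1:], 'dist',np.hypot(*(P-tip[:2])).round(2))
    print('tilt',np.degrees(np.arccos(-r.as_matrix()[2,0])).round(2))
E
python3 - <<'E'
from h import *
st()
E
```

```text
t 7.85 tcp [533.38  33.93 104.65] tip [534.75  35.13  57.15] F [ 0.7 -0.  -1.5] op 17.6 M [ 0.01  0.03 -0.  ]
to S tool yz cm [ 0.009 -0.036] dist 0.37
to B tool yz cm [0.415 0.146] dist 4.4
tilt 0.01
```

>>> servo_tool(commands=[0.4,0.01,-0.03,0,0,0,-1,0.4,0,0,0,0,0,-1,0.2,0,0,0,0,0,-1,0.1,0,0,0,0,0,-1,0.1,0,0,0,0,0,-1,0,0,0,0,0,0,-1,0,0,0,0,0,0,-1])

```text
time_s: 8.55
position: [533.2, 33.6, 92.6]
tool_rot: [-1.793, 1.571, 0.35]
contact_force: [-1.1, 0.1, -0.8]
opening: 17.8
```

```bash
python3 - <<'E'
from h import *
st()
E
```

```text
t 8.55 tcp [533.25  33.56  92.63] tip [534.62  34.77  45.13] F [-1.1  0.1 -0.8] op 17.8 M [ 0.03  0.04 -0.06]
to S tool yz cm [-0.022 -0.013] dist 0.25
to B tool yz cm [0.384 0.169] dist 4.2
tilt 0.01
```

Nudging down towards the spacer level in small steps.

>>> servo_tool(commands=[0.1,-0.02,0,0,0,0,-1,0.1,0,0,0,0,0,-1,0.1,0,0,0,0,0,-1,0,0,0,0,0,0,-1])

```text
time_s: 8.95
position: [533.3, 33.7, 89.4]
tool_rot: [1.233, 1.57, -2.908]
contact_force: [0.9, -0.3, -2.0]
opening: 17.9
```

>>> servo_tool(commands=[0.05,0,0,0,0,0,-1,0.05,0,0,0,0,0,-1,0,0,0,0,0,0,-1])

```text
time_s: 9.25
position: [533.4, 33.7, 88.5]
tool_rot: [-1.639, 1.571, 0.504]
contact_force: [-0.2, 0.6, -2.0]
opening: 17.6
```

```bash
python3 - <<'E'
from h import *
st()
E
```

```text
t 9.25 tcp [533.42  33.69  88.53] tip [534.79  34.89  41.03] F [-0.2  0.6 -2. ] op 17.6 M [ 0.06 -0.07 -0.02]
to S tool yz cm [-0.001 -0.014] dist 0.14
to B tool yz cm [0.405 0.168] dist 4.39
tilt 0.01
```

>>> servo_tool(commands=[0.05,0,0,0,0,0,-1,0.05,0,0,0,0,0,-1,0,0,0,0,0,0,-1])

```text
time_s: 9.55
position: [533.5, 33.7, 87.5]
tool_rot: [-1.758, 1.571, 0.385]
contact_force: [-0.5, -0.5, -1.1]
opening: 18.0
```

>>> servo_tool(commands=[0.05,0,0,0,0,0,-1,0.05,0,0,0,0,0,-1,0,0,0,0,0,0,-1])

```text
time_s: 9.85
position: [533.4, 33.7, 86.5]
tool_rot: [-1.422, 1.571, 0.721]
contact_force: [0.2, 0.3, -0.2]
opening: 17.9
```

>>> servo_tool(commands=[0.05,0,0,0,0,0,-1,0.05,0,0,0,0,0,-1,0,0,0,0,0,0,-1])

```text
time_s: 10.15
position: [533.4, 33.7, 85.5]
tool_rot: [-1.567, 1.571, 0.576]
contact_force: [-0.0, 0.3, -1.8]
opening: 18.0
```

```bash
python3 - <<'E'
from h import *
st()
E
```

```text
t 10.15 tcp [533.43  33.71  85.52] tip [534.8   34.91  38.02] F [-0.   0.3 -1.8] op 18.0 M [ 0.18 -0.16 -0.03]
to S tool yz cm [ 0.002 -0.015] dist 0.15
to B tool yz cm [0.408 0.167] dist 4.41
tilt 0.0
```

>>> servo_tool(commands=[0.05,0,0,0,0,0,-1,0.05,0,0,0,0,0,-1,0.05,0,0,0,0,0,-1,0.05,0,0,0,0,0,-1,0,0,0,0,0,0,-1])

```text
time_s: 10.65
position: [533.4, 33.7, 83.5]
tool_rot: [-1.258, 1.571, 0.886]
contact_force: [0.6, 0.3, -1.9]
opening: 17.7
```

>>> servo_tool(commands=[0.05,0,0,0,0,0,-1,0.05,0,0,0,0,0,-1,0.05,0,0,0,0,0,-1,0.05,0,0,0,0,0,-1,0,0,0,0,0,0,-1])

```text
time_s: 11.15
position: [533.4, 33.7, 81.5]
tool_rot: [-1.402, 1.571, 0.741]
contact_force: [1.7, 0.7, -1.9]
opening: 18.0
```

```bash
python3 - <<'E'
from h import *
st()
E
```

```text
t 11.15 tcp [533.41  33.71  81.51] tip [534.78  34.91  34.01] F [ 1.7  0.7 -1.9] op 18.0 M [ 0.19 -0.29  0.01]
to S tool yz cm [-0.001 -0.016] dist 0.16
to B tool yz cm [0.406 0.166] dist 4.38
tilt 0.0
```

>>> servo_tool(commands=[0,0.05,0.02,0,0,0,-1,0,0.05,0.02,0,0,0,-1,0,0.05,0.02,0,0,0,-1,0,0.05,0.02,0,0,0,-1,0,0,0,0,0,0,-1])

```text
time_s: 11.65
position: [532.3, 33.9, 81.9]
tool_rot: [-1.724, 1.568, 0.42]
contact_force: [4.8, 2.0, -3.1]
opening: 18.0
```

```bash
python3 - <<'E'
from h import *
st()
E
```

```text
t 11.65 tcp [532.3   33.85  81.95] tip [533.77  35.1   34.45] F [ 4.8  2.  -3.1] op 18.0 M [ 0.84 -1.97 -0.  ]
to S tool yz cm [-0.075 -0.087] dist 1.14
to B tool yz cm [0.332 0.096] dist 3.45
tilt 0.14
```

>>> servo_tool(commands=[0,0.05,0.02,0,0,0,-1,0,0.05,0.02,0,0,0,-1,0,0.05,0.02,0,0,0,-1,0,0,0,0,0,0,-1,0,0,0,0,0,0,-1])

```text
time_s: 12.15
position: [530.8, 33.7, 82.0]
tool_rot: [-1.692, 1.568, 0.452]
contact_force: [4.3, 2.4, -2.4]
opening: 17.7
```

```bash
python3 - <<'E'
from h import *
st()
E
```

```text
t 12.15 tcp [530.8   33.67  81.96] tip [532.28  34.93  34.47] F [ 4.3  2.4 -2.4] op 17.7 M [ 1.11 -1.95 -0.04]
to S tool yz cm [-0.21  -0.152] dist 2.59
to B tool yz cm [0.197 0.03 ] dist 1.99
tilt 0.15
```

>>> servo_tool(commands=[0,0.05,0.0,0,0,0,-1,0,0.05,0.0,0,0,0,-1,0,0.05,0.01,0,0,0,-1,0,0.05,0.01,0,0,0,-1,0,0,0,0,0,0,-1,0,0,0,0,0,0,-1])

```text
time_s: 12.75
position: [529.0, 32.7, 81.9]
tool_rot: [-1.702, 1.568, 0.441]
contact_force: [4.5, 2.8, -2.7]
opening: 17.7
```

```bash
python3 - <<'E'
from h import *
st(); snap('wrist','w4'); crop('w4',235,205,335,265,7,'c8')
E
```

```text
t 12.75 tcp [529.01  32.72  81.95] tip [530.49  33.97  34.45] F [ 4.5  2.8 -2.7] op 17.7 M [ 1.18 -2.04 -0.05]
to S tool yz cm [-0.412 -0.169] dist 4.45
to B tool yz cm [-0.006  0.013] dist 0.14
tilt 0.15
```

View pics/c8.png

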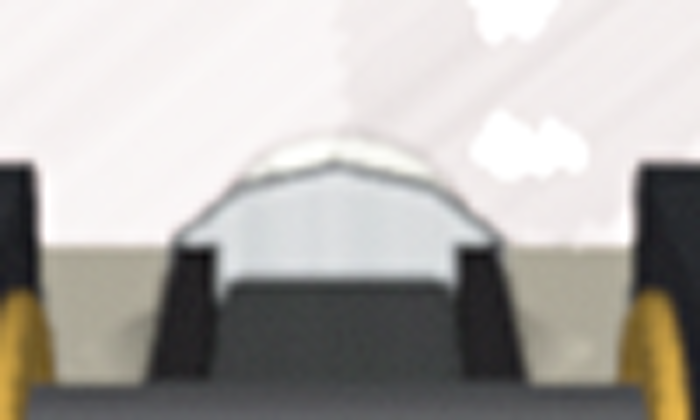

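```bash
python3 - <<'E'
from h import *
p,d,c=load('w4'); s=get_state(); r=Rt(s)
a=w(c,235+(340.5)/7-.5,205+(129.5)/7-.5,z=52); yy=r.as_matrix()[:,1]; print('bore est',a-12.5*yy)
a1=w(c,235+(240.5)/7-.5,205+(178)/7-.5,z=52);a2=w(c,235+(442)/7-.5,205+(178)/7-.5,z=52)
from scipy.optimize import least_squares
P=np.array([a,a1,a2])[:,:2]; print(least_squares(lambda q:np.hypot(*(P-q).T)-12.5,B).x)
E
```

```text
bore est [530.13361977  34.11446047  52.03213433]
[530.33460901  34.35289792]
```

>>> servo_tool(commands=[0.1,0,0,0,0,0,-1,0.1,0,0,0,0,0,-1,0.1,0,0,0,0,0,-1,0,0,0,0,0,0,-1])

```text
time_s: 13.2
position: [529.1, 32.6, 79.1]
tool_rot: [-1.793, 1.568, 0.35]
contact_force: [5.4, 2.1, 0.1]
opening: 18.1
```

```bash
python3 - <<'E'
from h import *
st()
E
```

```text
t 13.2 tcp [529.11  32.61  79.09] tip [530.6   33.86  31.6 ] F [5.4 2.1 0.1] op 18.1 M [ 1.14 -2.09 -0.01]
to S tool yz cm [-0.409 -0.154] dist 4.37
to B tool yz cm [-0.003  0.028] dist 0.28
tilt 0.15
```

>>> servo_tool(commands=[0.05,0,0.02,0,0,0,-1,0.05,0,0.01,0,0,0,-1,0,0,0,0,0,0,-1])

```text
time_s: 13.5
position: [528.9, 32.8, 78.2]
tool_rot: [-1.832, 1.568, 0.312]
contact_force: [4.4, 2.0, -0.3]
opening: 17.7
```

>>> servo_tool(commands=[0.05,0,0,0,0,0,-1,0.05,0,0,0,0,0,-1,0,0,0,0,0,0,-1])

```text
time_s: 13.8
position: [528.9, 32.8, 77.2]
tool_rot: [-1.837, 1.568, 0.306]
contact_force: [4.5, 1.5, 0.8]
opening: 18.8
```

```bash
python3 - <<'E'
from h import *
st()
E
```

```text
t 13.8 tcp [528.93  32.78  77.15] tip [530.41  34.02  29.66] F [4.5 1.5 0.8] op 18.8 M [ 0.94 -2.02  0.02]
to S tool yz cm [-0.416 -0.177] dist 4.53
to B tool yz cm [-0.01   0.005] dist 0.11
tilt 0.14
```

>>> servo_tool(commands=[0.05,0,0,0,0,0,-1,0.05,0,0,0,0,0,-1,0,0,0,0,0,0,-1])

```text
time_s: 14.1
position: [529.0, 32.8, 76.2]
tool_rot: [-1.837, 1.568, 0.306]
contact_force: [5.3, 1.9, -0.1]
opening: 18.2
```

>>> servo_tool(commands=[0.05,0,0,0,0,0,-1,0.05,0,0,0,0,0,-1,0,0,0,0,0,0,-1])

```text
time_s: 14.4
position: [529.0, 32.8, 75.2]
tool_rot: [-1.828, 1.568, 0.316]
contact_force: [5.1, 1.5, -0.4]
opening: 18.0
```

```bash
python3 - <<'E'
from h import *
st()
E
```

```text
t 14.4 tcp [528.96  32.8   75.18] tip [530.44  34.04  27.69] F [ 5.1  1.5 -0.4] op 18.0 M [ 0.93 -2.05  0.04]
to S tool yz cm [-0.412 -0.178] dist 4.49
to B tool yz cm [-0.006  0.004] dist 0.07
tilt 0.15
```

>>> servo_tool(commands=[0.1,0,0,0,0,0,-1,0.1,0,0,0,0,0,-1,0,0,0,0,0,0,-1])

```text
time_s: 14.7
position: [529.0, 32.8, 73.1]
tool_rot: [-1.822, 1.568, 0.322]
contact_force: [4.7, 1.7, -0.3]
opening: 17.9
```

>>> servo_tool(commands=[0.1,0,0,0,0,0,-1,0.1,0,0,0,0,0,-1,0,0,0,0,0,0,-1])

```text
time_s: 15.0
position: [529.0, 32.8, 71.1]
tool_rot: [-1.824, 1.568, 0.319]
contact_force: [5.6, 2.1, -0.2]
opening: 17.9
```

```bash
python3 - <<'E'
from h import *
st()
E
```

```text
t 15.0 tcp [528.97  32.81  71.13] tip [530.46  34.05  23.63] F [ 5.6  2.1 -0.2] op 17.9 M [ 0.95 -2.12 -0.  ]
to S tool yz cm [-0.41  -0.178] dist 4.47
to B tool yz cm [-0.004  0.004] dist 0.06
tilt 0.15
```

>>> servo_tool(commands=[0.1,0,0,0,0,0,-1,0.1,0,0,0,0,0,-1,0.1,0,0,0,0,0,-1,0,0,0,0,0,0,-1])

```text
time_s: 15.4
position: [529.0, 32.8, 68.1]
tool_rot: [-1.814, 1.568, 0.329]
contact_force: [5.4, 2.2, -0.8]
opening: 17.7
```

>>> servo_tool(commands=[0.1,0,0,0,0,0,-1,0.1,0,0,0,0,0,-1,0.1,0,0,0,0,0,-1,0,0,0,0,0,0,-1])

```text
time_s: 15.8
position: [529.0, 32.8, 65.1]
tool_rot: [-1.823, 1.568, 0.321]
contact_force: [4.5, 2.1, -0.6]
opening: 17.9
```

>>> servo_tool(commands=[0.1,0,0,0,0,0,-1,0.1,0,0,0,0,0,-1,0,0,0,0,0,0,-1])

```text
time_s: 16.1
position: [529.0, 32.8, 63.1]
tool_rot: [-1.827, 1.568, 0.317]
contact_force: [5.6, 2.1, -1.4]
opening: 17.5
```

```bash
python3 - <<'E'
from h import *
st()
E
```

```text
t 16.1 tcp [529.02  32.83  63.13] tip [530.5   34.08  15.64] F [ 5.6  2.1 -1.4] op 17.5 M [ 0.98 -2.15 -0.06]
to S tool yz cm [-0.405 -0.178] dist 4.42
to B tool yz cm [0.001 0.005] dist 0.05
tilt 0.15
```

>>> servo_tool(commands=[0.1,0,0,0,0,0,-1,0.1,0,0,0,0,0,-1,0,0,0,0,0,0,-1])

```text
time_s: 16.4
position: [529.0, 32.8, 61.1]
tool_rot: [-1.825, 1.568, 0.318]
contact_force: [5.4, 1.7, -0.3]
opening: 18.0
```

>>> servo_tool(commands=[0.05,0,0,0,0,0,-1,0.05,0,0,0,0,0,-1,0,0,0,0,0,0,-1])

```text
time_s: 16.7
position: [529.1, 32.9, 60.2]
tool_rot: [-1.833, 1.568, 0.311]
contact_force: [4.6, 2.7, 0.2]
opening: 17.7
```

>>> servo_tool(commands=[0.05,0,0,0,0,0,-1,0.05,0,0,0,0,0,-1,0,0,0,0,0,0,-1])

```text
time_s: 17.0
position: [529.1, 32.9, 59.6]
tool_rot: [-1.854, 1.568, 0.29]
contact_force: [3.4, 2.6, 3.8]
opening: 18.0
```

Collar contact begins at TCP z≈59.6, as predicted. I'll relieve the sideways load, press lightly and check.

>>> servo_tool(commands=[0,-0.05,-0.02,0,0,0,-1,0,-0.05,-0.02,0,0,0,-1,0.03,0,0,0,0,0,-1,0,0,0,0,0,0,-1,0,0,0,0,0,0,-1])

```text
time_s: 17.5
position: [529.3, 32.9, 59.5]
tool_rot: [-1.83, 1.569, 0.313]
contact_force: [-0.7, 3.0, 11.1]
opening: 17.8
```

```bash
python3 - <<'E'
from h import *
st(); snap('scene','s1'); crop('s1',200,170,360,270,5,'c9')
E
```

```text
t 17.5 tcp [529.28  32.86  59.51] tip [530.71  34.08  12.01] F [-0.7  3.  11.1] op 17.8 M [ 1.49  0.21 -0.01]
to S tool yz cm [-0.387 -0.167] dist 4.22
to B tool yz cm [0.019 0.015] dist 0.24
tilt 0.08
```

View pics/c9.png

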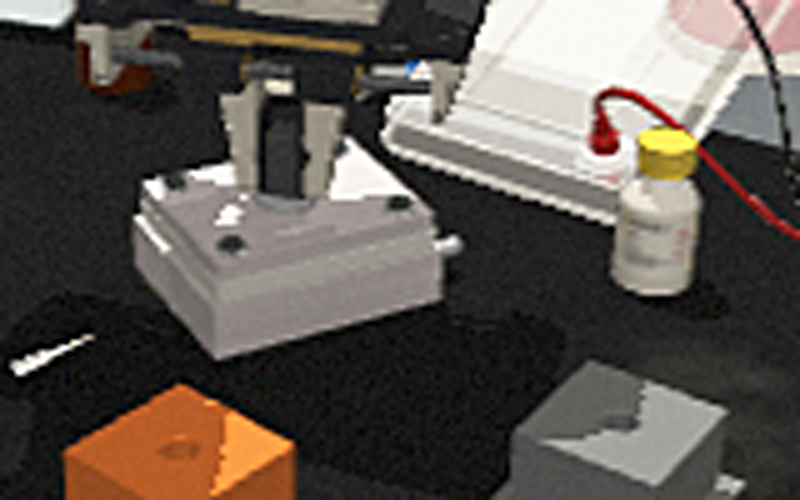

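The picture shows the collar seated on the cover, with the pin's base at crop (285,200). I'll ease off, open and retreat.

>>> servo_tool(commands=[-0.05,0,0,0,0,0,-1,0,0,0,0,0,0,-1,0,0,0,0,0,0,-0.4,0,0,0,0,0,0,-0.2,0,0,0,0,0,0,0.1,0,0,0,0,0,0,0.1,0,0,0,0,0,0,0.1,0,0,0,0,0,0,0.1])

```text
time_s: 18.35
position: [528.6, 32.4, 58.6]
tool_rot: [1.4, 1.57, -2.74]
contact_force: [-0.9, 0.1, 0.8]
opening: 48.1
```

```bash
python3 - <<'E'
from h import *
st()
E
```

```text
t 18.35 tcp [528.6   32.36  58.62] tip [529.94  33.55  11.12] F [-0.9  0.1  0.8] op 48.1 M [ 0.04  0.04 -0.08]
to S tool yz cm [-0.481 -0.163] dist 5.08
to B tool yz cm [-0.075  0.019] dist 0.77
tilt 0.03
```

Straight up, then look.

>>> servo_tool(commands=[-0.5,0,0,0,0,0,0.1,-2,0,0,0,0,0,0.1,-3,0,0,0,0,0,0.1,-3,0,0,0,0,0,0.1,-3,0,0,0,0,0,0.1,0,-2,0,0,0,0,0.1,0,-2,0,0,0,0,0.1,0,0,0,0,0,0,0.1,0,0,0,0,0,0,0.1])

```text
time_s: 19.25
position: [562.1, 54.1, 173.6]
tool_rot: [1.274, 1.57, -2.866]
contact_force: [-0.6, -0.4, 0.2]
opening: 48.3
```

```bash
python3 - <<'E'
from h import *
st(); snap('scene','s2'); crop('s2',200,170,360,270,5,'c10'); p,d,c=snap('wrist','w5')
print(d[150:260:6,265:305:5].round(0))
E
```

```text
t 19.25 tcp [562.12  54.13 173.62] tip [563.45  55.32 126.12] F [-0.6 -0.4  0.2] op 48.3 M [0.04 0.08 0.02]
to S tool yz cm [ 3.515 -0.178] dist 35.2
to B tool yz cm [3.922 0.004] dist 39.22
tilt 0.04
[[276. 276. 270. 270. 270. 269. 275. 275.]
 [276. 271. 272. 271. 271. 270. 270. 277.]
 [274. 273. 238. 238. 239. 239. 272. 272.]
 [273. 273. 239. 238. 239. 238. 274. 274.]
 [280. 275. 239. 240. 240. 240. 274. 280.]
 [281. 277. 241. 242. 240. 242. 278. 282.]
 [283. 283. 283. 283. 282. 283. 283. 283.]
 [285. 284. 284. 284. 285. 284. 285. 285.]
 [286. 288. 285. 286. 287. 286. 287. 285.]
 [288. 287. 286. 286. 286. 287. 286. 288.]
 [290. 289. 288. 288. 288. 288. 289. 289.]
 [289. 290. 289. 290. 290. 290. 290. 290.]
 [291. 289. 291. 292. 293. 291. 291. 346.]
 [287. 288. 291. 292. 294. 347. 347. 348.]
 [290. 290. 292. 295. 349. 348. 350. 349.]
 [296. 295. 350. 353. 350. 350. 351. 351.]
 [353. 353. 353. 353. 352. 352. 352. 352.]
 [355. 355. 354. 354. 355. 355. 355. 355.]
 [356. 355. 357. 357. 357. 356. 356. 357.]]
```

View pics/c10.png

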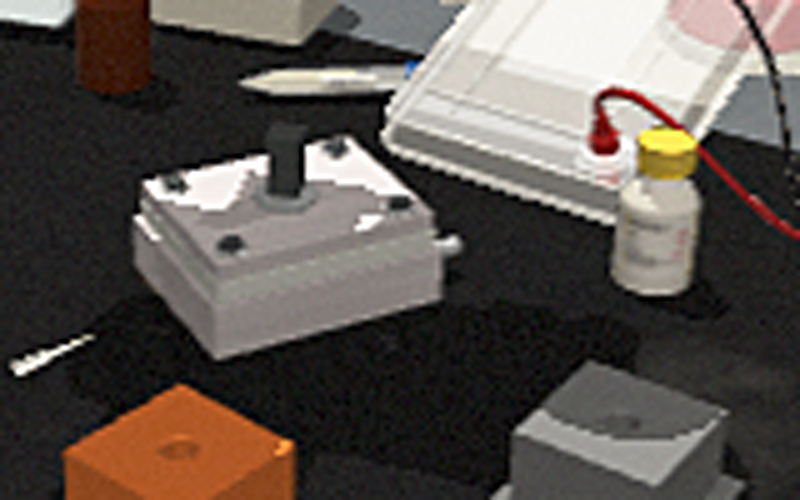

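View pics/w5.png

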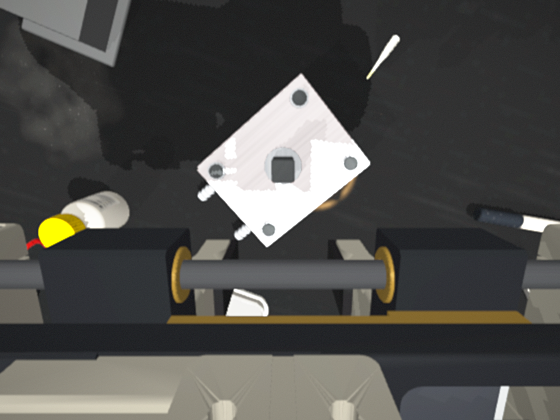

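The pin stands upright in the cell at wrist (283,168), collar flat on the cover. The gripper is clear, and the bottles look undisturbed. I'll check the heights and hand in.

```bash
python3 - <<'E'
from h import *
p,d,c=load('w5')
print('head z',np.mean([w(c,u,v,d[v,u])[2] for v in range(164,178,3) for u in (277,282,287)]).round(1))
print('collar',[w(c,u,v,d[v,u])[2].round(1) for u,v in [(280,153),(284,153),(288,154),(270,163),(297,163)]],'cover',[w(c,u,v,d[v,u])[2].round(1) for u,v in [(265,190),(300,190),(280,200),(290,125)]])
sign_off()
E
```

```text
head z 91.7
collar [np.float64(56.1), np.float64(57.7), np.float64(56.0), np.float64(56.1), np.float64(55.8)] cover [np.float64(52.3), np.float64(52.9), np.float64(51.5), np.float64(53.0)]
the job is handed in; nothing more can be done
```

The pin from the grey stand is through cover, spacer and base, released, with its collar on the cover, and the job is handed in. It took about 19 s of the 72 s allowed. I took that pin because it stood about 550 mm from the base; a look-alike stood at about 667 mm.

- **Spacer:** I read its bore's offset from the wrist camera, about 4.5 mm off the cell's line. The pin went in there first time with no search. I then pushed the spacer into line against about 5 N of drag and lowered the pin through the base bore.
- **Forces:** The highest reading was about 11 N, at the light seating press, against the 30 N limit. Readings were taken only at the end of each move.
- **Last checks:** Collar top measured 56–58 mm (57 expected), head top 91.7 mm (92 expected) and cover 51.5–53 mm (52 expected). The pin looks upright in the last pictures, the gripper is well clear and reads no contact.
- **Bystanders:** The bottles in view looked unmoved, and no move went near the bottles or the box. I did not take a final picture of the box.

No check failed or disagreed.

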